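# Show which capacitor fills the empty well of the kit tray

### The arm

A 7-joint arm with a two-finger parallel gripper is mounted at the origin on a cart in front of the work surface, level with it; the furniture and walls round the work are solid. World frame = base frame: x ahead of the robot, y to its left, z up, the work surface at z = 0. Lengths are in m, angles in rad, forces in N, time in s.
With the tool pointing down it reaches from about 0.425 to 0.925 m from the base axis. Payload 6.8 kg.
Tool frame: the origin (TCP) lies between the finger pads, 19 mm behind the fingertips; this is the grasp point; z points along the fingers, y is the line along which they close (so a half turn about z gives the same grasp; the last joint's range is limited). The gripper opens to 85 mm and grips with 20 to 120 N. Pads are 22 mm wide; open, the fingers measure 114 mm over their backs; the gripper's body (76 mm by 85 mm) begins 54 mm behind the grasp point. The pads swing forward as they close: fully open they stand 13 mm farther back than shut.
Start: joints at [-1.307, 0.477, 0.022, 1.555, -0.011, 1.109, -0.083], TCP at [0.245, 0.629, 0.25] pointing down, gripper open.
Joint ranges: [-2.96, 2.96], [-0.34, 2.1], [-1.41, 1.46], [0.24, 2.44], [-1.37, 4.51], [0.17, 1.92], [-2.96, 2.96]. Speed limits (rad/s): [2.39, 2.39, 3.14, 3.14, 3.14, 3.14, 3.14].

### API

Orientations are given as a unit quaternion [w, x, y, z].
In Python, from station import bot gives the robot as it stands. The module is installed in compiled form; this text tells all that it offers.
- The arm moves only by the tool drive_tool, never from a script. Its argument "commands" is a list of rows, each an object with "hand": the opening, from 0 (shut) to 1 (fully open); "translation": the shift along the world's x, y, z in mm, a list of three; "angular": the turn, a rotation vector about the world's x, y, z in rad, a list of three. In form: [{"hand": hand, "translation": [tx, ty, tz], "angular": [ax, ay, az]}, ...]. A call has 1 to 12 rows; each row is the pose to reach, as a shift and turn from the pose commanded when the call began; what a row does not reach only later rows make up. A row lasts 1/8 s, in which the tool goes at most 62.5 mm and 10.7 degrees, less where a joint would pass 70% of its speed; a pose out of reach is approached as far as the arm can. A call with a gripper value outside its range is refused whole. The fingers move at their own pace and stop on an object; "force" is the grip in N (left out, the last holds). Time passes only in rows, so rows that repeat a pose let the fingers close. It gives the time, the measured TCP pose, the force, the opening and the grip force at its end, in the units of the state.
- bot.get_obs(): the state, without advancing time (a new reading comes with each control period).
- bot.read_camera(name): name is "side" or "top" or "wrist"; returns the picture (480x640x3 uint8, red, green, blue); there is no depth.
- bot.camera_model(name): a dict with "fx", "fy", "cx", "cy" (pixels), "view" (4x4, takes a point from world to camera coordinates). Camera axes: x right, y up, looking along -z (the intrinsics and any distortion apply to the point x, -y, -z); pixel columns grow to the right and rows downward; lengths in m; the calibration is good to about 2 mm. A picture is of the moment at which its call begins: read the wrist's pose just before it. camera_model takes no time and is no camera call; for the wrist camera it gives the pose at the moment of the call.
- bot.hand_in(): hands the job in; it is judged then, once.
Trained networks look in the newest picture that a camera, given by its name, has taken for a name from the list of things; names that differ only in an ending like _2 or _b are one class to them, and where a whole thing is asked for, a point or a joint stands for the part that bears it (a point fixed in the world has none). Each returns a list of dicts, best first, with "score" (0 to 1); they miss things now and then, are a little off and sometimes report something else, mostly with a low value. They report only what shows in the picture. A call takes as long as a camera call.
- bot.find_in(camera, query): "position" ([column, row] in pixels, amid what is visible of it).
- bot.outline_of(camera, query): "pixels" (480x640 bool, what is visible of it) and "position" ([column, row] in pixels, amid what is visible of it).
The state is a dict: "t": time; "q": joint angles; "joint_vel": joint speeds; "joint_torque": joint torques, N m; "eef_pos": TCP position; "tool_rot": TCP orientation; "contact_force": force on the tool from outside, world axes, zero at the start; "torque": the same for the moment, N m; "gripper_width": opening from 0.0 (shut) to 1.0 (fully open); "grasp_force": force on a finger pad.
Only numpy, scipy, OpenCV 4.12 (cv2) and the standard library are available. Lean on these libraries where they do the work, as an engineer would, in place of code of your own. Each camera call takes 0.05 s, during which the arm holds its last target. There are 200 camera calls.

### The job

Show the trainee which part completes the kit: with the gripper as pointer, straight down, point at the blue capacitor that stands on the mat, fingertips about 3 cm above its top, and stay there for two seconds; then point in the same way at the empty well of the white tray (only a flat blue disc lies in it), fingertips about 3 cm above the tray's surface, stay for two seconds and finish there, still pointing. Touch nothing, and if the fingertips pass over any other capacitor or connector on the way, keep them more than 5 cm above it.

Things in the scene. Friction and masses are not known exactly. Their poses are not given: they have to be found in the camera images.
- blue_cap: the blue electrolytic capacitor, an upright cylinder 16 mm across and 24 mm tall, standing loose on the mat (z = 0) away from the tray; origin at the centre of its underside, z up, so its top is 24 mm above the origin. To point at it: TCP straight above it, fingertips (19 mm past the TCP) about 30 mm above its top
- seat_mark: flat blue disc, 17 mm across and 1.5 mm thick, fixed on the floor of the empty well of the tray, always in the one well without a capacitor; origin at the centre of its underside, 7 mm below the tray's white surface, z up. Pointing at the empty well is measured from its axis
- kit_tray: white tray fixed to the bench, 110 x 158 x 12 mm, grey rim 16 mm high (122 x 170 mm outside); origin at the centre of its underside, y along it. Six round wells, 19 mm across, 7 mm deep, at x = -25 or 25 and y = -50, 0 or 50 mm in its frame; five hold black capacitors (tops 29 mm above the bench), one, another each time, holds only the blue disc
- tray_cap_1: one of five black capacitors in wells of the tray, 16 mm across and 24 mm tall, loose; origin at the centre of its underside, 5 mm above the bench; not to be pointed at or touched
- tray_cap_2: one of five black capacitors in wells of the tray, 16 mm across and 24 mm tall, loose; origin at the centre of its underside, 5 mm above the bench; not to be pointed at or touched
- tray_cap_3: one of five black capacitors in wells of the tray, 16 mm across and 24 mm tall, loose; origin at the centre of its underside, 5 mm above the bench; not to be pointed at or touched
- tray_cap_4: one of five black capacitors in wells of the tray, 16 mm across and 24 mm tall, loose; origin at the centre of its underside, 5 mm above the bench; not to be pointed at or touched
- tray_cap_5: one of five black capacitors in wells of the tray, 16 mm across and 24 mm tall, loose; origin at the centre of its underside, 5 mm above the bench; not to be pointed at or touched
- spare_black_cap: a black capacitor, 16 mm across and 24 mm tall, standing loose on the mat; origin at the centre of its underside; not to be pointed at or touched
- d_connector: D connector with metal shell, black back, 20 x 53 x 12 mm, lying loose on the mat; origin at the centre of its underside; not to be pointed at or touched
- tee: nickel coaxial tee, 28 x 48 x 14 mm, lying loose on the mat; origin at the centre of its underside; not to be pointed at or touched

How it is judged:
By the outcome, as a careful person would: the job done as asked, in the order asked, and still so for the second after the job is handed in, with the robot touching nothing.
It also fails if it takes over 38 s, if anything falls off the work surface, if the arm or the gripper's body presses on something with over 40 N, if the wrist force passes 120 N, or if a joint passes its speed limit or range.

## Working session

There is one attempt and no reset: what is moved stays moved. The work goes in short steps, Python scripts to look and compute and a tool call to move; the robot and the scene stay as the last step left them, time stands still between calls to the robot, and variables do not carry over. Pictures are saved under pics/ and viewed, at most 10 in all, crops included, and the job is handed in when it is done.

Besides the shell and the picture viewer there is one more tool, called after "Call:" as name(argument=value, ...) on one line, values as JSON. drive_tool: Moves the arm, as the interface text tells. Its arguments: {"type":"object","properties":{"commands":{"type":"array","items":{"type":"object","properties":{"hand":{"type":"number"},"translation":{"type":"array","items":{"type":"number"}},"angular":{"type":"array","items":{"type":"number"}}}}},"force":{"type":"number"}},"required":["commands"]}

```bash
mkdir -p pics; cat > h.py <<'E'
import numpy as np, cv2
from station import bot
def ray(cam,px,z):
    m=bot.camera_model(cam); V=np.array(m["view"]); R=V[:3,:3]; o=-R.T@V[:3,3]
    if any('dist' in k for k in m): print({k:m[k] for k in m if k!='view'})
    K=np.array([[m["fx"],0,m["cx"]],[0,m["fy"],m["cy"]],[0,0,1.]])
    D=np.array(next((m[k] for k in m if 'dist' in k),[0.]*5),float)
    u=cv2.undistortPoints(np.array([[px]],float),K,D)[0,0]
    d=R.T@np.array([u[0],-u[1],-1]); return o+d*(z-o[2])/d[2]
E
python3 - <<'E'
from h import *
s=bot.get_obs(); print(s["t"],s["eef_pos"],s["tool_rot"],s["gripper_width"])
Z=dict(blue_cap=.012,seat_mark=.0065,kit_tray=.012,tray_cap_1=.029,d_connector=.006,tee=.007)
for c in("top","side"):
    im=bot.read_camera(c); cv2.imwrite(f"pics/{c}0.png",im[:,:,::-1]); print(c,list(bot.camera_model(c)))
    for q,z in Z.items():
        for r in bot.find_in(c,q)[:8]: print(q,np.round(r["position"],1),round(r["score"],2),ray(c,r["position"],z).round(4))
E
```

```text
0.0 [0.24501207 0.62836447 0.24902267] [-1.04574152e-04  1.84808943e-01  9.82774043e-01 -9.07405391e-04] 0.9996418008513096
top ['fx', 'fy', 'cx', 'cy', 'view']
kit_tray [249.  253.2] 0.63 [0.5186 0.2356 0.012 ]
tray_cap_1 [262.5 273.6] 0.54 [0.477  0.2073 0.029 ]
tray_cap_1 [253.5 242.2] 0.49 [0.5371 0.2252 0.029 ]
tray_cap_1 [216.6 250.9] 0.48 [0.5207 0.2946 0.029 ]
d_connector [435.2 289.4] 0.69 [ 0.4469 -0.1232  0.006 ]
tee [420.1 226.3] 0.48 [ 0.5711 -0.0997  0.007 ]
side ['fx', 'fy', 'cx', 'cy', 'view']
blue_cap [312.1 224.6] 0.56 [0.5466 0.0375 0.012 ]
blue_cap [334.1 321.3] 0.32 [0.5199 0.2839 0.012 ]
kit_tray [331.9 306.3] 0.85 [0.5215 0.2518 0.012 ]
tray_cap_1 [316.6 292.9] 0.73 [0.5445 0.2386 0.029 ]
tray_cap_1 [329.6 272.3] 0.72 [0.522  0.1914 0.029 ]
tray_cap_1 [334.5 325.4] 0.53 [0.5207 0.3086 0.029 ]
tray_cap_1 [302.2 313.8] 0.43 [0.5673 0.2827 0.029 ]
d_connector [360.3 179.9] 0.49 [ 0.4434 -0.1205  0.006 ]
tee [294.8 189.2] 0.73 [ 0.5782 -0.0912  0.007 ]
```

View pics/top0.png

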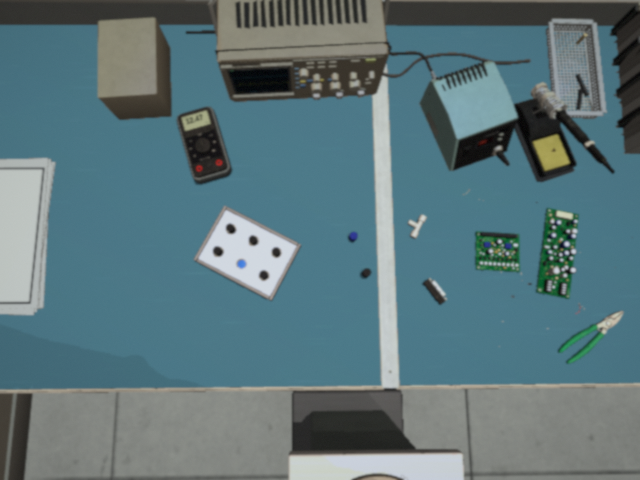

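View pics/side0.png

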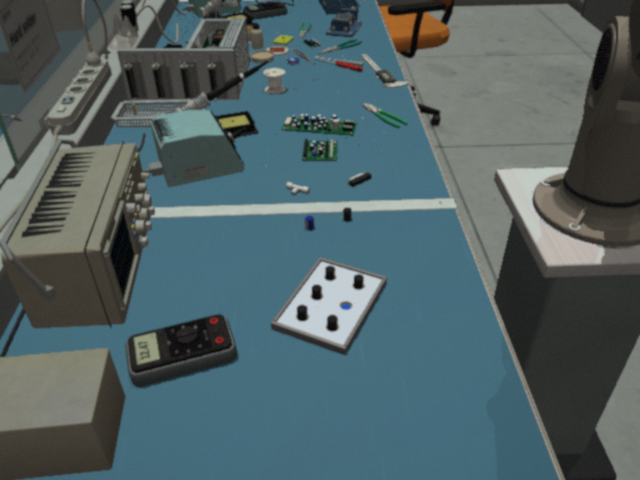

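The top view shows the blue cap at about (353,237), the spare black cap at (366,273), and the blue disc in the tray's lower-middle well at about (241,264). In the side view the cap is at (309,222) and the disc at (346,306). The networks missed these in the top view, so I'll segment by colour there.

```bash
python3 - <<'E'
from h import *
def blob(c,p,r=12):
    im=cv2.imread(f"pics/{c}0.png").astype(int); b,g,rr=im[...,0],im[...,1],im[...,2]
    w=np.clip((b-g)-45,0,None).astype(float); x,y=p; m=np.zeros_like(w); m[y-r:y+r+1,x-r:x+r+1]=1; w*=m
    Y,X=np.mgrid[:480,:640]; return np.array([(X*w).sum(),(Y*w).sum()])/w.sum(), int((w>0).sum())
for c,p,z in(("top",(353,237),.014),("top",(241,264),.0065),("side",(309,222),.012),("side",(346,306),.0065)):
    q,n=blob(c,p); print(c,q.round(1),n,ray(c,q,z).round(4))
for p in((231,229),(254,241),(276,252),(218,251),(263,275)): print(ray("top",p,.024).round(3))
print("spare",ray("top",(366,273),.014).round(3))
for c in("top","side"):
    V=np.array(bot.camera_model(c)["view"]); print(c,(-V[:3,:3].T@V[:3,3]).round(3))
E
```

```text
top [353.1 235.4] 51 [0.5522 0.0337 0.014 ]
top [241.2 263.6] 54 [0.4992 0.251  0.0065]
side [309.1 218. ] 29 [0.5517 0.0165 0.012 ]
side [345.5 306.4] 43 [0.5001 0.2474 0.0065]
[0.564 0.269 0.024]
[0.54  0.225 0.024]
[0.519 0.183 0.024]
[0.521 0.293 0.024]
[0.475 0.207 0.024]
spare [0.479 0.011 0.014]
top [0.384 0.118 0.889]
side [0.556 0.896 0.644]
```

Call:
drive_tool(commands=[{"hand": 0, "translation": [307, -595, -50], "angular": [0, 0, 0]}, {"hand": 0, "translation": [307, -595, -50], "angular": [0, 0, 0]}, {"hand": 0, "translation": [307, -595, -50], "angular": [0, 0, 0]}, {"hand": 0, "translation": [307, -595, -50], "angular": [0, 0, 0]}, {"hand": 0, "translation": [307, -595, -50], "angular": [0, 0, 0]}, {"hand": 0, "translation": [307, -595, -50], "angular": [0, 0, 0]}, {"hand": 0, "translation": [307, -595, -50], "angular": [0, 0, 0]}, {"hand": 0, "translation": [307, -595, -50], "angular": [0, 0, 0]}, {"hand": 0, "translation": [307, -595, -50], "angular": [0, 0, 0]}, {"hand": 0, "translation": [307, -595, -50], "angular": [0, 0, 0]}, {"hand": 0, "translation": [307, -595, -50], "angular": [0, 0, 0]}, {"hand": 0, "translation": [307, -595, -50], "angular": [0, 0, 0]}])

```text
t: 2.2
eef_pos: [0.5534, 0.0292, 0.2001]
tool_rot: [0.001, 0.188, 0.982, -0.001]
contact_force: [0.6, 0.4, -0.3]
gripper_width: -0.0
grasp_force: 0.0
```

Call:
drive_tool(commands=[{"hand": 0, "translation": [0, 0, 0], "angular": [0, 0, 0]}, {"hand": 0, "translation": [0, 0, 0], "angular": [0, 0, 0]}, {"hand": 0, "translation": [0, 0, 0], "angular": [0, 0, 0]}])

```text
t: 2.58
eef_pos: [0.552, 0.0352, 0.2001]
tool_rot: [-0.0, 0.184, 0.983, 0.0]
contact_force: [0.2, 0.2, -1.2]
gripper_width: -0.003
grasp_force: 0.0
```

```bash
python3 - <<'E'
from h import *
s=bot.get_obs(); print(s["t"],s["eef_pos"],s["tool_rot"],s["gripper_width"])
im=bot.read_camera("wrist"); cv2.imwrite("pics/w1.png",im[:,:,::-1])
a=im.astype(int); m=(a[...,2]-a[...,1]>40).astype(np.uint8)
n,_,st,ce=cv2.connectedComponentsWithStats(m)
for i in range(1,n):
    if st[i,4]>50: print(st[i],ce[i].round(1),ray("wrist",ce[i],.024).round(4),ray("wrist",ce[i],.012).round(4))
for q in("blue_cap","spare_black_cap"):
    for r in bot.outline_of("wrist",q)[:2]: print(q,r["position"],r["score"],ray("wrist",r["position"],.016))
E
```

```text
2.575 [0.55196001 0.03522009 0.2001345 ] [-2.05669095e-05  1.83782495e-01  9.82966904e-01  2.45067539e-04] -0.0033512868780460983
[566  28  21  25 412] [575.9  39.6] [0.4983 0.2405 0.024 ] [0.4986 0.2477 0.012 ]
[311 206  20  21 347] [320.4 216.1] [0.5495 0.0341 0.024 ] [0.5519 0.0331 0.012 ]
[ 15 299  16  14 156] [ 22.5 305.7] [ 0.5312 -0.2172  0.024 ] [ 0.5329 -0.2282  0.012 ]
blue_cap [324.4, 212.3] 0.93 [0.54950375 0.03711475 0.016     ]
spare_black_cap [256.0, 137.7] 0.74 [0.47860364 0.01005217 0.016     ]
```

View pics/w1.png

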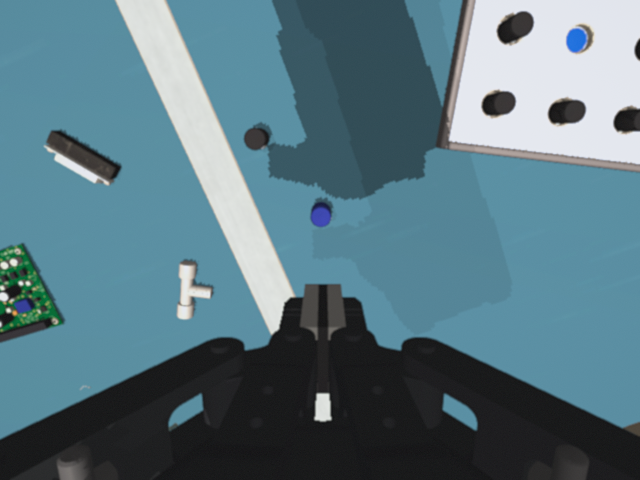

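The wrist picture shows the blue cap at (320,214), the disc in the empty well at (577,40), and the gripper shut. The views agree: cap at (0.551, 0.034), well at (0.499, 0.2505). Next I go down over the cap and stay there.

Call:
drive_tool(commands=[{"hand": 0, "translation": [-1, 0, -40], "angular": [0, 0, 0]}, {"hand": 0, "translation": [-1, 0, -75], "angular": [0, 0, 0]}, {"hand": 0, "translation": [-1, 0, -105], "angular": [0, 0, 0]}, {"hand": 0, "translation": [-1, 0, -120], "angular": [0, 0, 0]}, {"hand": 0, "translation": [-1, 0, -127], "angular": [0, 0, 0]}, {"hand": 0, "translation": [-1, 0, -127], "angular": [0, 0, 0]}, {"hand": 0, "translation": [-1, 0, -127], "angular": [0, 0, 0]}, {"hand": 0, "translation": [-1, 0, -127], "angular": [0, 0, 0]}])

```text
t: 3.72
eef_pos: [0.5518, 0.034, 0.0738]
tool_rot: [0.001, 0.185, 0.983, 0.0]
contact_force: [-0.4, -0.2, 0.1]
gripper_width: 0.002
grasp_force: 0.0
```

```bash
python3 - <<'E'
from h import *
s=bot.get_obs(); print(s["t"],s["eef_pos"],s["tool_rot"],s["contact_force"])
im=bot.read_camera("wrist"); im2=bot.read_camera("side")
o=np.hstack([cv2.resize(im,(400,300)),cv2.resize(im2[130:280,210:410],(400,300))]); cv2.imwrite("pics/w2.png",o[:,:,::-1])
E
```

```text
3.725 [0.55176812 0.03397505 0.07380718] [6.69919219e-04 1.84861424e-01 9.82764320e-01 3.10465228e-04] [-0.40062892 -0.15878362  0.07684185]
```

View pics/w2.png

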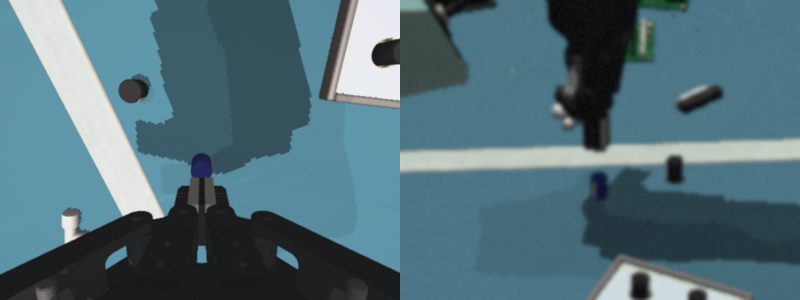

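The wrist view (left) has the cap directly ahead of the shut fingertips. The side view (right) shows the tips about one cap height above it. I'll hold for 2.5 s.

Call:
drive_tool(commands=[{"hand": 0, "translation": [0, 0, 0], "angular": [0, 0, 0]}, {"hand": 0, "translation": [0, 0, 0], "angular": [0, 0, 0]}, {"hand": 0, "translation": [0, 0, 0], "angular": [0, 0, 0]}, {"hand": 0, "translation": [0, 0, 0], "angular": [0, 0, 0]}, {"hand": 0, "translation": [0, 0, 0], "angular": [0, 0, 0]}, {"hand": 0, "translation": [0, 0, 0], "angular": [0, 0, 0]}, {"hand": 0, "translation": [0, 0, 0], "angular": [0, 0, 0]}, {"hand": 0, "translation": [0, 0, 0], "angular": [0, 0, 0]}, {"hand": 0, "translation": [0, 0, 0], "angular": [0, 0, 0]}, {"hand": 0, "translation": [0, 0, 0], "angular": [0, 0, 0]}, {"hand": 0, "translation": [0, 0, 0], "angular": [0, 0, 0]}, {"hand": 0, "translation": [0, 0, 0], "angular": [0, 0, 0]}])

```text
t: 5.32
eef_pos: [0.5512, 0.0339, 0.073]
tool_rot: [-0.0, 0.185, 0.983, 0.0]
contact_force: [0.1, 0.2, 0.7]
gripper_width: -0.003
grasp_force: 0.0
```

Call:
drive_tool(commands=[{"hand": 0, "translation": [0, 0, 0], "angular": [0, 0, 0]}, {"hand": 0, "translation": [0, 0, 0], "angular": [0, 0, 0]}, {"hand": 0, "translation": [0, 0, 0], "angular": [0, 0, 0]}, {"hand": 0, "translation": [0, 0, 0], "angular": [0, 0, 0]}, {"hand": 0, "translation": [0, 0, 0], "angular": [0, 0, 0]}, {"hand": 0, "translation": [0, 0, 0], "angular": [0, 0, 0]}, {"hand": 0, "translation": [0, 0, 0], "angular": [0, 0, 0]}, {"hand": 0, "translation": [0, 0, 0], "angular": [0, 0, 0]}])

```text
t: 6.32
eef_pos: [0.5512, 0.0339, 0.073]
tool_rot: [-0.0, 0.185, 0.983, 0.0]
contact_force: [-0.1, -0.5, 0.8]
gripper_width: -0.001
grasp_force: 0.0
```

Call:
drive_tool(commands=[{"hand": 0, "translation": [0, 0, 50], "angular": [0, 0, 0]}, {"hand": 0, "translation": [0, 0, 100], "angular": [0, 0, 0]}, {"hand": 0, "translation": [0, 0, 117], "angular": [0, 0, 0]}, {"hand": 0, "translation": [-12, 50, 117], "angular": [0, 0, 0]}, {"hand": 0, "translation": [-25, 105, 117], "angular": [0, 0, 0]}, {"hand": 0, "translation": [-38, 160, 117], "angular": [0, 0, 0]}, {"hand": 0, "translation": [-48, 200, 117], "angular": [0, 0, 0]}, {"hand": 0, "translation": [-52, 216, 117], "angular": [0, 0, 0]}, {"hand": 0, "translation": [-52, 216, 117], "angular": [0, 0, 0]}, {"hand": 0, "translation": [-52, 216, 117], "angular": [0, 0, 0]}, {"hand": 0, "translation": [-52, 216, 117], "angular": [0, 0, 0]}])

```text
t: 7.7
eef_pos: [0.4999, 0.2479, 0.19]
tool_rot: [0.0, 0.186, 0.982, -0.0]
contact_force: [0.5, 0.3, -0.7]
gripper_width: 0.002
grasp_force: 0.0
```

```bash
python3 - <<'E'
from h import *
s=bot.get_obs(); print(s["t"],s["eef_pos"],s["tool_rot"])
im=bot.read_camera("wrist"); cv2.imwrite("pics/w3.png",im[:,:,::-1])
a=im.astype(int); m=(a[...,2]-a[...,1]>40).astype(np.uint8)
n,_,st,ce=cv2.connectedComponentsWithStats(m)
for i in range(1,n):
    if st[i,4]>50: print(st[i],ce[i].round(1),ray("wrist",ce[i],.0065).round(4))
E
```

```text
7.7 [0.49988182 0.24791724 0.18997508] [ 1.20369148e-04  1.86298731e-01  9.82493091e-01 -3.08509991e-04]
[315 203  22  22 358] [325.6 213.6] [0.4985 0.2511 0.0065]
[ 93 359  19  20 282] [102.3 369.5] [0.5559 0.0205 0.0065]
```

View pics/w3.png

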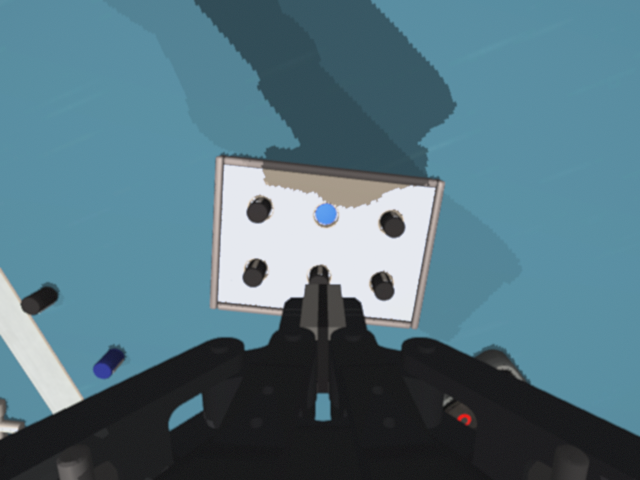

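The disc sits at (326,214), and its measured position confirms the well at (0.4985, 0.251). I go straight down and hold.

Call:
drive_tool(commands=[{"hand": 0, "translation": [0, 1, 0], "angular": [0, 0, 0]}, {"hand": 0, "translation": [0, 1, -40], "angular": [0, 0, 0]}, {"hand": 0, "translation": [0, 1, -75], "angular": [0, 0, 0]}, {"hand": 0, "translation": [0, 1, -105], "angular": [0, 0, 0]}, {"hand": 0, "translation": [0, 1, -121], "angular": [0, 0, 0]}, {"hand": 0, "translation": [0, 1, -129], "angular": [0, 0, 0]}, {"hand": 0, "translation": [0, 1, -129], "angular": [0, 0, 0]}, {"hand": 0, "translation": [0, 1, -129], "angular": [0, 0, 0]}, {"hand": 0, "translation": [0, 1, -129], "angular": [0, 0, 0]}, {"hand": 0, "translation": [0, 1, -129], "angular": [0, 0, 0]}, {"hand": 0, "translation": [0, 1, -129], "angular": [0, 0, 0]}, {"hand": 0, "translation": [0, 1, -129], "angular": [0, 0, 0]}])

```text
t: 9.25
eef_pos: [0.4992, 0.2509, 0.0611]
tool_rot: [0.0, 0.185, 0.983, 0.0]
contact_force: [0.3, -0.0, -0.2]
gripper_width: 0.001
grasp_force: 0.0
```

Call:
drive_tool(commands=[{"hand": 0, "translation": [0, 0, 0], "angular": [0, 0, 0]}, {"hand": 0, "translation": [0, 0, 0], "angular": [0, 0, 0]}, {"hand": 0, "translation": [0, 0, 0], "angular": [0, 0, 0]}, {"hand": 0, "translation": [0, 0, 0], "angular": [0, 0, 0]}, {"hand": 0, "translation": [0, 0, 0], "angular": [0, 0, 0]}, {"hand": 0, "translation": [0, 0, 0], "angular": [0, 0, 0]}, {"hand": 0, "translation": [0, 0, 0], "angular": [0, 0, 0]}, {"hand": 0, "translation": [0, 0, 0], "angular": [0, 0, 0]}, {"hand": 0, "translation": [0, 0, 0], "angular": [0, 0, 0]}, {"hand": 0, "translation": [0, 0, 0], "angular": [0, 0, 0]}, {"hand": 0, "translation": [0, 0, 0], "angular": [0, 0, 0]}, {"hand": 0, "translation": [0, 0, 0], "angular": [0, 0, 0]}])

```text
t: 10.75
eef_pos: [0.4992, 0.2509, 0.061]
tool_rot: [-0.0, 0.185, 0.983, 0.0]
contact_force: [-0.6, 0.4, -0.6]
gripper_width: -0.002
grasp_force: 0.0
```

Call:
drive_tool(commands=[{"hand": 0, "translation": [0, 0, 0], "angular": [0, 0, 0]}, {"hand": 0, "translation": [0, 0, 0], "angular": [0, 0, 0]}, {"hand": 0, "translation": [0, 0, 0], "angular": [0, 0, 0]}, {"hand": 0, "translation": [0, 0, 0], "angular": [0, 0, 0]}, {"hand": 0, "translation": [0, 0, 0], "angular": [0, 0, 0]}, {"hand": 0, "translation": [0, 0, 0], "angular": [0, 0, 0]}, {"hand": 0, "translation": [0, 0, 0], "angular": [0, 0, 0]}, {"hand": 0, "translation": [0, 0, 0], "angular": [0, 0, 0]}])

```text
t: 11.75
eef_pos: [0.4992, 0.2509, 0.061]
tool_rot: [-0.0, 0.185, 0.983, 0.0]
contact_force: [0.1, 0.7, 0.2]
gripper_width: 0.002
grasp_force: 0.0
```

```bash
python3 - <<'E'
from h import *
im=bot.read_camera("wrist"); im2=bot.read_camera("side")
o=np.hstack([cv2.resize(im,(400,300)),cv2.resize(im2[210:360,230:430],(400,300))]); cv2.imwrite("pics/w4.png",o[:,:,::-1])
E
```

```text
(no output)
```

View pics/w4.png

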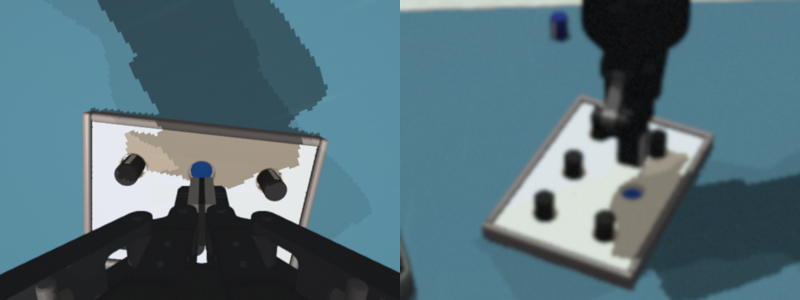

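The fingertips are centred above the blue disc, at (202,170) in the wrist half and (631,193) in the side half. The caps are undisturbed.

```bash
python3 -c "
from station import bot
print(bot.hand_in())"
```

```text
the job is handed in; nothing more can be done
None
```

The gripper pointed at the blue capacitor and then at the empty well, for over two seconds each with fingertips about 3 cm above. It finished over the well after about 12 s, touched nothing, and the job is handed in.

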